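Move a snap-in relay module to the spare base

ROBOT

A 6-joint arm with a two-finger parallel gripper is mounted at the origin on a cart in front of the work surface, level with it; the furniture and walls round the work are solid. World frame = base frame: x ahead of the robot, y to its left, z up, the work surface at z = 0. Lengths are in m, angles in rad, forces in N, time in s.
With the tool pointing down it reaches from about 0.35 to 0.85 m from the base axis. Payload 8.1 kg.
Tool frame: the origin (TCP) lies between the finger pads; the fingertips stand 11 mm ahead of it and the grasp point (between the pads) lies 8 mm behind it; y points along the fingers, x is the direction in which the jaws open and shut, and the axes are right-handed (so a half turn about y gives the same grasp; the last joint's range is limited). The gripper opens to 93 mm and grips with 3 to 60 N. Pads are 15 mm wide; open, the fingers measure 128 mm over their backs; the gripper's body (75 mm by 188 mm) begins 65 mm behind the grasp point.
Start: joints at [1.021, 0.13, 1.488, -0, 1.523, -0.085], TCP at [0.269, 0.536, 0.23] pointing down, gripper open.
Joint ranges: [-2.96, 2.96], [-0.89, 2.26], [0.02, 2.5], [-1.34, 4.48], [0, 2.73], [-2.66, 2.66]. Speed limits (rad/s): [2.39, 2.39, 2.79, 3.14, 3.14, 3.14].

INTERFACE

Orientations are given as a rotation vector (axis times angle).
In Python, from plant import readout, optics, robot gives the robot as it stands.
- The arm moves only by the shell command python3 -m creep 'ROWS' [FORCE]. ROWS is JSON, a list that holds one entry, the list of rows, each a list of 7 numbers: the closure, from 0 (fully open) to 1 (shut), then the shift along the tool's x, y, z in cm, then the turn, a rotation vector about the tool's x, y, z in degrees. In form: [[[grip, x, y, z, wx, wy, wz], ...]]. A call has exactly 8 rows; each row shifts and turns the pose as measured when the row begins, along the tool's axes as they then stand; what a row does not reach is not made up. A row lasts 1/10 s, in which the tool goes at most 50 mm and 8.59 degrees, less where a joint would pass 70% of its speed; a pose out of reach is approached as far as the arm can. A call is refused whole if a number of a shift passes 5 or a number of a turn 8.59, either way. A call with a gripper value outside its range is refused whole. The fingers move at their own pace and stop on an object; FORCE is the grip in N (left out, the last holds). Time passes only in rows, so rows that do not move let the fingers close, or fill a call up. It gives the time, the measured TCP pose, the force and the opening at its end, in the units of the state.
- readout.read_state(): the state, without advancing time (a new reading comes with each control period).
- optics.read_camera(name): name is "side" or "top"; returns a dict with "frame" (384x512x3 uint8, red, green, blue), "depth" (384x512 float32, m along the optical axis (not along the pixel's ray), 0 where there is no reading), "intrinsics" (3x3 intrinsics, pixels), "dist_coeffs" ([k1, k2, p1, p2, k3] as OpenCV has them; the pictures are not rectified), "R" (3x3) and "t" (3): a world point X has camera coordinates R X + t. Camera axes: x right, y down, z forward; pixel columns grow to the right and rows downward; lengths in m; the calibration is good to about 2 mm. A picture is of the moment at which its call begins.
- robot.close_job(): hands the job in, once; it reports no verdict.
The state is a dict: "t": time; "q": joint angles; "dq": joint speeds; "joint_torque": joint torques, N m; "tool_pos": TCP position; "orientation": TCP orientation; "force": force on the tool from outside, world axes, zero at the start; "wrist_torque": the same for the moment, N m; "opening": finger opening in m.
Only numpy, scipy, OpenCV 4.12 (cv2) and the standard library are available. Lean on these libraries where they do the work, as an engineer would, in place of code of your own. Each camera call takes 0.05 s, during which the arm holds its last target. There are 200 camera calls.

TASK

The relay module is snapped into one of the two bases: pinch its two sprung tabs together, draw it straight up out of its base, and press it fully home in the empty base so that both tabs spring out again and it stays latched there. Feel your way in rather than forcing it: load that base with no more than 60 N, and leave the tin and the two loose pins where they stand.

Things in the scene. Friction and masses are not known exactly. Their poses are not given: they have to be found in the camera images.
- module_grip (a point): Relay module, grey body with two black ribbed thumb tabs, 52 (x) x 58 (y) x 78 mm, 0.09 to 0.15 kg. This point is midway between the thumb plates and half-way up them, 57 mm above the underside; z up, y runs from tab to tab. Plates: 24 mm wide (x), from 17 mm above to 17 mm below this point; outer faces 58 mm apart free, 46 mm when both are pressed right in.
- module: The same module; origin at the centre of its underside (foot of the plug), same axes. Plug 34 (x) x 41 (y) mm, 28 mm deep up to two flanges at its x ends, which stop on the insert's top. Latched, the sprung pad holds its underside 9.5 mm above the table; pressed right down, 6 mm; let go unlatched, 12 mm or more. It fits either way round (half turn about z).
- tab_l (a joint): Thumb tab on the module's +y side: 0 m = sprung out, 0.006 m = pressed right in. Spring 3 N at the start, 12 N pressed in. It carries a leg with an outward barb low beside the plug, which catches under a lip of the base; pressed 4 mm or more, it is clear of the lip.
- tab_r (a joint): The same tab on the module's -y side: 0 m = sprung out, 0.006 m = pressed right in.
- base_a: Base that holds the module at the start, screwed down: aluminium frame 90 (x) x 86 (y) x 26 mm on a foot plate 118 x 88 x 4 mm, in it a black plastic insert 60 x 72 mm, top at 34 mm, with the socket. Origin: centre of its underside, on the table; z up. The module's axes are parallel to it. Its insert is centred.
- mouth_a (a point): Centre of the base that holds the module, at the height of its insert's top (34 mm above the table).
- base_b: The empty base, same build, origin and axes. Its socket is 36 (x) x 43 (y) mm along the base's axes, its mouth bevelled outward over the top 3 mm by 1 mm (x) and 2 mm (y). Lips under which the barbs catch: on the socket's two y sides, underside at 23 mm. A sprung pad inside pushes the module up: 3 N with its underside 14 mm above the table, 5.4 N right down.
- mouth_b (a point): Centre of the empty base at the height of its insert's top (34 mm). The real socket is NOT exactly here: the insert is clamped up to 8 mm to either side along the base's x axis. This shows in pictures but not in this pose. It does not yield to pushing, so feel for it: off the socket, the module's underside is blocked at about 31 to 34 mm above the table.
- screw_tin: Bystander: round tin, 64 mm across, 25 mm high, standing on the table; origin at the centre of its underside.
- pom_pin_0: Bystander: white plastic pin, 15 mm across, 26 mm tall, standing loose; origin at the centre of its underside.
- pom_pin_1: Bystander: second white pin, same size.

How it is judged:
On the way, in this order (a step that is already met when the one before it is completed fails the run):
1. both tabs are pinched in by more than 3.5 mm while the module still sits in its base (value of joint each of tab_l, tab_r above 0.0035 m and z of module in the frame of base_a below 0.018 m), for 0.05 s.
2. the module is drawn up clear of its base (z of module in the frame of base_a above 0.045 m), for 0.1 s.
At the end, for the whole second after the job is handed in: The module is latched in the other base: underside 4 to 11.2 mm above the base's underside, within 10.5 mm of the base's centre along x and 2.5 mm along y, square to it within 0.08 rad (either way round), upright within 0.06 rad, both tabs sprung out to within 1.5 mm, at rest (z of module in the frame of base_b between 0.004 and 0.0112 m and x of module in the frame of base_b between -0.0105 and 0.0105 m and y of module in the frame of base_b between -0.0025 and 0.0025 m and angle between the x axis of module and the x axis of base_b, either way round below 0.08 rad and angle between module's own z axis and vertical below 0.06 rad and value of joint each of tab_l, tab_r below 0.0015 m and linear speed of module below 0.01 m/s); the robot touches nothing.
It fails at once if more than 60 N between the module and the base it goes to (contact force between module and base_b above 60 N).
It fails at once if the tin moved more than 15 mm (distance of screw_tin from where it was at the start of the episode above 0.015 m).
It fails at once if a pin moved more than 15 mm (distance of pom_pin_0 from where it was at the start of the episode above 0.015 m).
It fails at once if a pin moved more than 15 mm (distance of pom_pin_1 from where it was at the start of the episode above 0.015 m).
It also fails if it takes over 58 s, if anything falls off the work surface, if the arm or the gripper's body presses on something with over 40 N, if the wrist force passes 120 N, or if a joint passes its speed limit or range.

## Working session

There is one attempt and no reset: what is moved stays moved. The work goes in short steps, Python scripts to look and compute and a shell command to move; the robot and the scene stay as the last step left them, time stands still between calls to the robot, and variables do not carry over. Pictures are saved under pics/ and viewed, about 8 in all and at most 12, crops included, and the job is handed in when it is done.

```bash
ls; mkdir -p pics; python3 - <<'E'
from plant import readout, optics
import cv2,numpy as np
s=readout.read_state(); print(s)
for n in("top","side"):
    c=optics.read_camera(n); cv2.imwrite(f"pics/{n}0.png",c["frame"][...,::-1]); np.savez(f"{n}0.npz",**c)
    print(n,c["intrinsics"],c["dist_coeffs"],c["R"],c["t"])
E
```

```text
pics
{'t': 0.0, 'q': array([ 1.02058172e+00,  1.31179960e-01,  1.48924633e+00,  3.39553923e-06,
        1.52300823e+00, -8.53856356e-02]), 'dq': array([ 0.00075377, -0.00052046,  0.00042279, -0.00057982,  0.00204779,
        0.00287789]), 'joint_torque': array([ 2.46039199e-04, -5.59853339e+01, -4.91746008e+01,  7.66873872e-02,
        3.57528264e-02, -1.77279449e-04]), 'tool_pos': array([0.26864877, 0.53588974, 0.2285943 ]), 'orientation': array([-1.39479127, -0.85912384,  0.86181992]), 'force': array([-0.26145277, -0.09684423, -0.56874234]), 'wrist_torque': array([-0.0243507 ,  0.05316571,  0.04398174]), 'opening': 0.09315167064249881}
top [[406.41454255   0.         252.39695997]
 [  0.         406.41454255 192.10002411]
 [  0.           0.           1.        ]] [-0.13317999  0.          0.          0.          0.        ] [[ 0.01953681 -0.99948712 -0.02537334]
 [-0.982017   -0.01441657 -0.18824127]
 [ 0.18777893  0.02859469 -0.981795  ]] [0.01438971 0.564883   0.81577044]
side [[492.9080195    0.         253.82896025]
 [  0.         492.9080195  193.36092088]
 [  0.           0.           1.        ]] [-0.03202245  0.          0.          0.          0.        ] [[ 0.92036773 -0.39084785  0.01269612]
 [-0.21879823 -0.5415915  -0.81166864]
 [ 0.32411505  0.74425574 -0.58398016]] [-0.50058467  0.20596208  0.86481693]
```

View pics/top0.png

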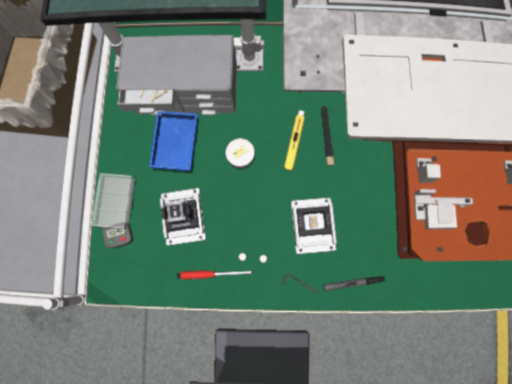

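View pics/side0.png

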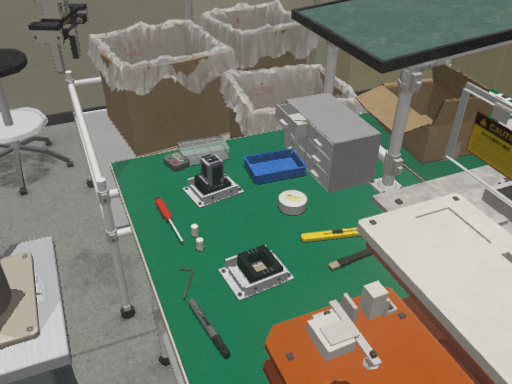

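The top view shows the module's base (183,217), the empty base (314,225), the tin (240,152) and the pins (242,257) and (263,259). The side view shows the module at about (212,175) and the empty base at about (257,270). Next I'll enlarge these.

```bash
python3 - <<'E'
import cv2,numpy as np
f=cv2.imread("pics/top0.png"); g=cv2.imread("pics/side0.png")
def crop(im,x,y,w,h,s): return cv2.resize(im[y:y+h,x:x+w],None,fx=s,fy=s,interpolation=cv2.INTER_CUBIC)
a=crop(f,153,182,62,70,6);b=crop(f,284,190,62,70,6)
cv2.imwrite("pics/topc.png",np.hstack([a,b]))
a=crop(g,180,145,66,62,6);b=crop(g,215,240,80,60,6)
cv2.imwrite("pics/sidec.png",np.hstack([a[:360],b]))
E
```

```text
(no output)
```

View pics/topc.png

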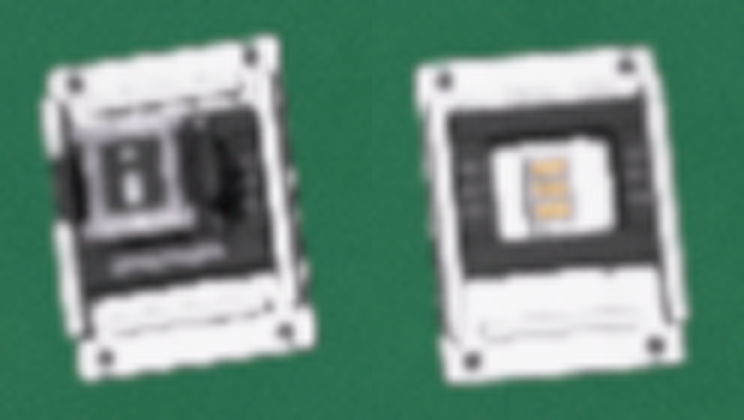

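View pics/sidec.png

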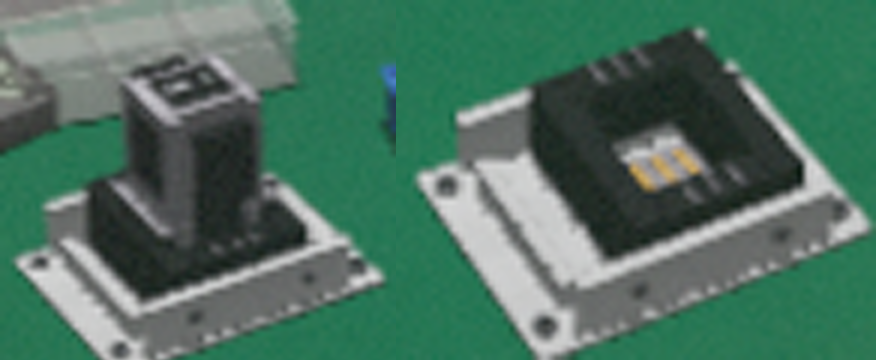

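In the top crop I read the foot-plate corners and the insert corners. The side crop shows the insert of base B shifted towards its far (+x) end. Now I'll fit the poses.

```bash
cat > h.py <<'E'
import cv2,numpy as np
from scipy.spatial.transform import Rotation as Ro
def ray(c,uv,z):
    p=cv2.undistortPoints(np.array(uv,float).reshape(-1,1,2),c["intrinsics"],c["dist_coeffs"]).reshape(-1,2)
    R,t=c["R"],c["t"]; C=-R.T@t; d=np.c_[p,np.ones(len(p))]@R
    return C+d*((z-C[2])/d[:,2])[:,None]
def fit(P,L,W):
    # corners order: (+x,+y),(+x,-y),(-x,-y),(-x,+y)
    M=np.array([[L,W],[L,-W],[-L,-W],[-L,W]])/2
    c=P[:,:2].mean(0); Q=P[:,:2]-c
    yaw=np.angle(((Q[:,0]+1j*Q[:,1])*(M[:,0]-1j*M[:,1])).sum())
    r=Q-M@np.array([[np.cos(yaw),np.sin(yaw)],[-np.sin(yaw),np.cos(yaw)]])
    return c.round(4),round(np.degrees(yaw),2),"res mm",(r*1000).round(1).tolist()
E
python3 - <<'E'
from h import *
from plant import readout
T=dict(np.load("top0.npz")); S=dict(np.load("side0.npz"))
def px(p,o,x0=0): return (np.array(p,float)-[x0,0]+.5)/6-.5+np.array(o)
oA,oB=(153,182),(284,190)
print("A plate",fit(ray(T,px([(48,72),(277,38),(315,345),(82,380)],oA),.004),.118,.088))
print("B plate",fit(ray(T,px([(418,65),(652,48),(686,360),(446,382)],oB,372),.004),.118,.088))
print("B insert",fit(ray(T,px([(448,112),(642,97),(661,264),(468,279)],oB,372),.034),.060,.072))
print("B socket floor/mouth",ray(T,px([(494,148),(606,138),(614,228),(502,242)],oB,372),.034).mean(0))
print("A top",fit(ray(T,px([(78,142),(180,125),(198,228),(92,240)],oA),.0875),.052,.040))
sA,sB=(180,145),(215,240)
print("S B insert 3c",ray(S,px([(535,95),(700,32),(803,165)],sB,396),.034))
print("S B plate",ray(S,px([(418,175),(868,232)],sB,396),.004))
print("S A plate",ray(S,px([(16,263),(384,278)],sA),.004))
for n,p,z in(("tin",(240,152),.025),("p0",(242,257),.026),("p1",(263,259),.026)):print(n,ray(T,[p],z))
s=readout.read_state(); print(Ro.from_rotvec(s["orientation"]).as_matrix().round(3))
# depth heights sanity in B
D=T["depth"]; 
for u,v in((316,208),(314,222),(297,222),(183,210),(200,215)):
    p=cv2.undistortPoints(np.array([[[u,v]]],float),T["intrinsics"],T["dist_coeffs"])[0,0]; d=D[v,u]
    print(u,v,T["R"].T@(np.r_[p,1]*d-T["t"]))
E
```

```text
A plate (array([0.5166, 0.1823]), np.float64(9.53), 'res mm', [[0.1, 0.5], [-0.0, -0.5], [0.2, -0.2], [-0.3, 0.2]])
B plate (array([ 0.5015, -0.112 ]), np.float64(5.37), 'res mm', [[0.2, 0.2], [-0.3, -0.4], [0.5, -0.4], [-0.4, 0.6]])
B insert (array([ 0.5071, -0.1098]), np.float64(5.67), 'res mm', [[0.7, -0.2], [0.0, 1.0], [-0.8, 0.8], [0.1, -1.5]])
B socket floor/mouth [ 0.50662693 -0.10951566  0.034     ]
A top (array([0.5138, 0.1807]), np.float64(10.71), 'res mm', [[-7.8, -3.1], [-8.7, 0.9], [6.9, 2.5], [9.5, -0.3]])
S B insert 3c [[ 0.4756705  -0.08116398  0.034     ]
 [ 0.53643887 -0.07362842  0.034     ]
 [ 0.54083167 -0.14194386  0.034     ]]
S B plate [[ 0.43867888 -0.07180273  0.004     ]
 [ 0.56148681 -0.14960742  0.004     ]]
S A plate [[0.45034939 0.21400048 0.004     ]
 [0.58132257 0.15009155 0.004     ]]
tin [[0.66190663 0.05472889 0.025     ]]
p0 [[0.42733159 0.04448151 0.026     ]]
p1 [[ 0.42390559 -0.00076651  0.026     ]]
[[ 0.448 -0.001 -0.894]
 [ 0.894 -0.001  0.448]
 [-0.002 -1.     0.   ]]
316 208 [ 0.53531794 -0.1142994   0.03336466]
314 222 [ 0.50690085 -0.11208995  0.01447251]
297 222 [ 0.50530075 -0.07377007  0.02360331]
183 210 [0.52070914 0.16807719 0.0724865 ]
200 215 [0.51760491 0.13993806 0.02081499]
```

```bash
cat > go.py <<'E'
# usage: go.py x y z yawdeg(tool x dir): residual in tool axes, cm / deg
import sys,numpy as np
from scipy.spatial.transform import Rotation as Ro
from plant import readout
s=readout.read_state(); R=Ro.from_rotvec(s["orientation"]); x,y,z,a=map(float,sys.argv[1:5]); a=np.radians(a)
X=np.array([np.cos(a),np.sin(a),0]);Y=np.array([0,0,-1.]);G=Ro.from_matrix(np.c_[X,Y,np.cross(X,Y)])
print("t",round(s["t"],2),"pos",s["tool_pos"].round(4),"F",s["force"].round(1),"M",s["wrist_torque"].round(2),"open",round(s["opening"],4),"q",s["q"].round(2))
print("shift cm",(100*R.inv().apply(np.array([x,y,z])-s["tool_pos"])).round(3),"turn deg",np.degrees((R.inv()*G).as_rotvec()).round(2))
E
python3 -m creep '[[[0,-2.3,0,-4.3,0,0,0],[0,-2.3,0,-4.3,0,0,0],[0,-2.3,0,-4.3,0,0,0],[0,-2.3,0,-4.3,0,0,0],[0,-2.3,0,-4.3,0,0,0],[0,-2.3,0,-4.3,0,0,0],[0,-2.3,0,-4.3,0,0,0],[0,-2.3,0,-4.3,0,0,0]]]' 25; python3 go.py .516 .182 .2 99.5
```

```text
t: 0.9
tool_pos: [0.4948, 0.2121, 0.2242]
orientation: [-1.39, -0.863, 0.875]
force: [1.2, 0.6, 0.2]
opening: 0.0935
t 0.9 pos [0.4948 0.2121 0.2242] F [1.2 0.6 0.2] M [ 0.02 -0.03  0.02] open 0.0935 q [ 0.31 -0.03  1.66 -0.    1.51 -0.81]
shift cm [-1.762  2.419 -3.23 ] turn deg [ -0.33 -35.45  -0.27]
```

```bash
python3 -m creep '[[[0,-1.76,2.4,-3.23,0,0,0],[0,0,0,0,0,-7.2,0],[0,0,0,0,0,-7.2,0],[0,0,0,0,0,-7.2,0],[0,0,0,0,0,-7.2,0],[0,0,0,0,0,-7.2,0],[0,0,0,0,0,0,0],[0,0,0,0,0,0,0]]]' >/dev/null; python3 go.py .516 .182 .12 99.5
```

```text
t 1.7 pos [0.5183 0.1717 0.195 ] F [-0.6 -0.2  0.2] M [ 0.1  -0.05  0.  ] open 0.0927 q [ 0.23  0.02  1.67 -0.    1.47 -1.53]
shift cm [ 1.088  7.496 -0.064] turn deg [-0.78  1.06 -0.27]
```

```bash
python3 -m creep '[[[0,1.05,0,-0.06,-0.78,1.06,-0.27],[0,0,2,0,0,0,0],[0,0,2,0,0,0,0],[0,0,2,0,0,0,0],[0,0,1.4,0,0,0,0],[0,0,0,0,0,0,0],[0,0,0,0,0,0,0],[0,0,0,0,0,0,0]]]' >/dev/null; python3 go.py .516 .182 .0585 99.5
python3 - <<'E'
from h import *
from plant import optics
o=[]
for n,(x,y,w,h) in(("top",(133,160,100,100)),("side",(170,110,100,100))):
    c=optics.read_camera(n); np.savez(f"{n}1.npz",**c); f=c["frame"][y:y+h,x:x+w,::-1]
    o.append(cv2.resize(f,None,fx=4,fy=4,interpolation=cv2.INTER_CUBIC))
cv2.imwrite("pics/pre.png",np.hstack(o))
E
```

```text
t 2.5 pos [0.5175 0.1831 0.1199] F [ 0.5  0.4 -0.9] M [ 0.04 -0.    0.03] open 0.0928 q [ 0.25  0.07  1.76  0.    1.31 -1.47]
shift cm [-0.094  6.135  0.184] turn deg [ 0.14 -1.26  0.03]
```

View pics/pre.png

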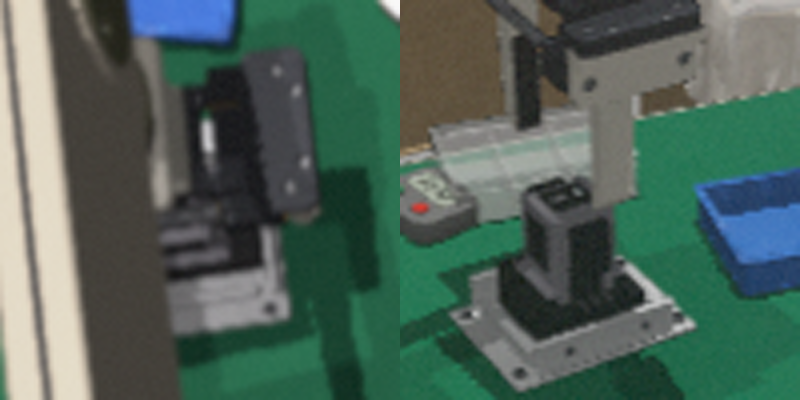

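The side crop shows the open fingers straddling the module above its top, with the near finger at about (612,150) in the crop. I'll descend to grip height.

```bash
python3 -m creep '[[[0,-0.09,0,0.17,0.1,-1.2,0],[0,0,1.5,0,0,0,0],[0,0,1.5,0,0,0,0],[0,0,1.5,0,0,0,0],[0,0,1.3,0,0,0,0],[0,0,0.2,0,0,0,0],[0,0,0,0,0,0,0],[0,0,0,0,0,0,0]]]' 25 >/dev/null; python3 go.py .516 .182 .0585 99.5
```

```text
t 3.4 pos [0.5163 0.1819 0.0551] F [-0.5 -0.5 -0.2] M [ 0.08 -0.02 -0.02] open 0.0933 q [ 0.24  0.14  1.81  0.    1.19 -1.49]
shift cm [ 0.015 -0.341  0.025] turn deg [0.11 0.04 0.03]
```

```bash
python3 -m creep '[[[0.3,0,-0.34,0,0,0,0],[0.36,0,0,0,0,0,0],[0.42,0,0,0,0,0,0],[0.48,0,0,0,0,0,0],[0.55,0,0,0,0,0,0],[0.6,0,0,0,0,0,0],[0.6,0,0,0,0,0,0],[0.6,0,0,0,0,0,0]]]' 30 >/dev/null; python3 go.py .516 .182 .0585 99.5
```

```text
t 4.2 pos [0.5184 0.1826 0.0622] F [-2.   0.7  2.5] M [ 0.05  0.29 -0.05] open 0.0431 q [ 0.25  0.14  1.8   0.    1.2  -1.49]
shift cm [-0.023  0.367  0.253] turn deg [0.4  0.04 0.06]
```

```bash
python3 -m creep '[[[0.6,0,0,0,0,0,0],[0.6,0,0,0,0,0,0],[0.6,0,0,0,0,0,0],[0.6,0,0,0,0,0,0],[0.6,0,0,0,0,0,0],[0.6,0,0,0,0,0,0],[0.6,0,0,0,0,0,0],[0.6,0,0,0,0,0,0]]]' 30 >/dev/null; python3 go.py .516 .182 .0585 99.5
python3 - <<'E'
from h import *
from plant import optics
c=optics.read_camera("side"); f=c["frame"][130:230,170:270,::-1]
cv2.imwrite("pics/grip.png",cv2.resize(f,None,fx=6,fy=6,interpolation=cv2.INTER_CUBIC))
E
```

```text
t 5.0 pos [0.5184 0.1827 0.0624] F [-1.2 -0.3  3.7] M [ 0.05  0.31 -0.02] open 0.0432 q [ 0.25  0.14  1.8   0.    1.2  -1.49]
shift cm [-0.026  0.392  0.248] turn deg [0.39 0.05 0.06]
```

View pics/grip.png

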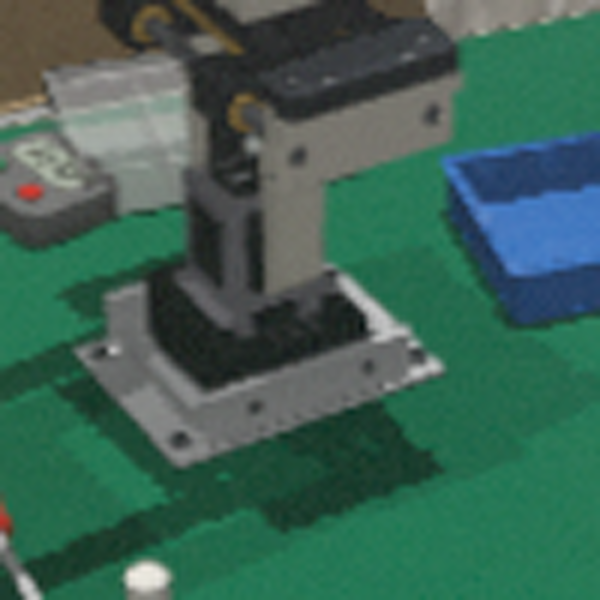

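The fingers sit on both tab plates and the opening is stable at 43 mm, so the tabs are pressed in. I'll draw it up.

```bash
python3 -m creep '[[[0.6,0,-0.5,0,0,0,0],[0.6,0,-0.5,0,0,0,0],[0.6,0,-1,0,0,0,0],[0.6,0,-1,0,0,0,0],[0.6,0,-1,0,0,0,0],[0.6,0,-1.5,0,0,0,0],[0.6,0,-1.5,0,0,0,0],[0.6,0,-2,0,0,0,0]]]' 30 >/dev/null; python3 go.py .518 .1825 .15 99.5
```

```text
t 5.85 pos [0.5156 0.1817 0.1556] F [ 0.1  0.5 -1.4] M [ 0.01 -0.04  0.03] open 0.0432 q [ 0.24  0.03  1.73  0.    1.38 -1.49]
shift cm [ 0.042  0.563 -0.247] turn deg [0.1  0.04 0.03]
```

```bash
python3 go.py .5096 -.110 .13 99.5
```

```text
t 5.85 pos [0.5156 0.1817 0.1556] F [ 0.1  0.5 -1.4] M [ 0.01 -0.04  0.03] open 0.0432 q [ 0.24  0.03  1.73  0.    1.38 -1.49]
shift cm [-28.666   2.541   5.431] turn deg [0.1  0.04 0.03]
```

```bash
python3 -m creep '[[[0.6,-2,0,0.4,0,0,0],[0.6,-4.2,0,0.8,0,0,0],[0.6,-4.5,0,0.85,0,0,0],[0.6,-4.5,0,0.85,0,0,0],[0.6,-4.5,0,0.85,0,0,0],[0.6,-4.2,0,0.8,0,0,0],[0.6,-3.5,0,0.6,0,0,0],[0.6,-1.5,0,0.3,0,0,0]]]' 30 >/dev/null; python3 go.py .5096 -.110 .11 95.4
```

```text
t 6.65 pos [ 0.514  -0.1198  0.1682] F [ 0.7  0.1 -0.6] M [ 0.03  0.04 -0.02] open 0.0427 q [-0.33 -0.05  1.78  0.01  1.39 -2.08]
shift cm [1.047 5.816 0.369] turn deg [ 1.04  4.53 -0.04]
```

```bash
python3 -m creep '[[[0.6,1.05,1,0.37,1,4.5,0],[0.6,0,1.5,0,0,0,0],[0.6,0,1.5,0,0,0,0],[0.6,0,1.5,0,0,0,0],[0.6,0,0,0,0,0,0],[0.6,0,0,0,0,0,0],[0.6,0,0,0,0,0,0],[0.6,0,0,0,0,0,0]]]' 30 >/dev/null; python3 go.py .5096 -.110 .10 95.4
python3 - <<'E'
from h import *
from plant import optics
o=[]
for n,(x,y,w,h) in(("top",(264,160,100,100)),("side",(205,190,100,100))):
    c=optics.read_camera(n); np.savez(f"{n}2.npz",**c); f=c["frame"][y:y+h,x:x+w,::-1]
    o.append(cv2.resize(f,None,fx=4,fy=4,interpolation=cv2.INTER_CUBIC))
cv2.imwrite("pics/overB.png",np.hstack(o))
E
```

```text
t 7.45 pos [ 0.5096 -0.1128  0.1128] F [-0.1  0.  -1.5] M [ 0.03 -0.    0.04] open 0.0429 q [-0.32  0.    1.84 -0.    1.29 -1.98]
shift cm [ 0.277  1.277 -0.026] turn deg [ 0.24  0.26 -0.16]
```

View pics/overB.png

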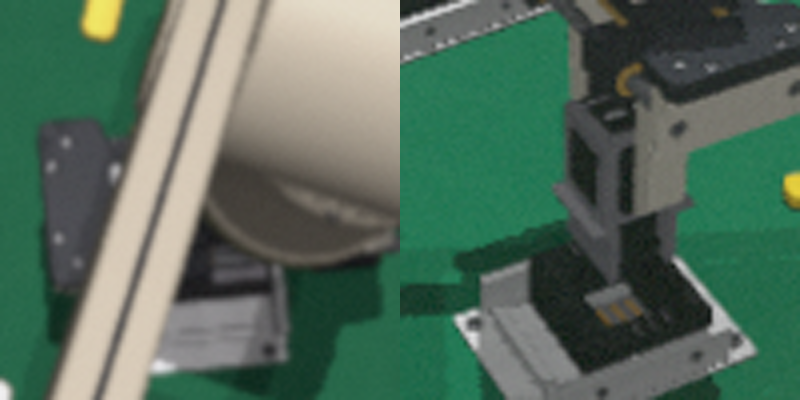

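The side crop shows the module upright in the grip over base B, with the plug's lower near corner at about (612,283) and the flange's left tip at about (556,190). I'll check the offset from these.

```bash
python3 - <<'E'
from h import *
S=dict(np.load("side2.npz"))
def w2p(P): return cv2.projectPoints(np.array(P,float),cv2.Rodrigues(S["R"])[0],S["t"],S["intrinsics"],S["dist_coeffs"])[0].reshape(-1,2)
a=np.radians(5.5);ex=np.array([np.cos(a),np.sin(a),0]);ey=np.array([-np.sin(a),np.cos(a),0])
tcp=np.array([.5096,-.1128,.1128])
for off in(0,-.0021,-.004):
  m=tcp+ex*off-[0,0,.0515]
  P=[m+ex*x+ey*y+[0,0,z] for x,y,z in((-.017,-.0205,0),(-.026,-.0205,.028),(-.026,-.0205,.078),(-.026,.0205,.078),(.026,-.0205,.078))]
  p=w2p(P); print(off,((p-[205,190])*4+[400,0]).round(0).tolist())
E
```

```text
0 [[613.0, 282.0], [597.0, 242.0], [598.0, 155.0], [554.0, 102.0], [703.0, 119.0]]
-0.0021 [[609.0, 283.0], [592.0, 243.0], [594.0, 156.0], [549.0, 103.0], [699.0, 120.0]]
-0.004 [[606.0, 285.0], [589.0, 245.0], [590.0, 157.0], [546.0, 104.0], [695.0, 122.0]]
```

```bash
python3 -m creep '[[[0.6,0.2,0.5,0.15,0.2,0.2,-0.1],[0.6,0,0.8,0,0,0,0],[0.6,0,0.7,0,0,0,0],[0.6,0,0.3,0,0,0,0],[0.6,0,0,0,0,0,0],[0.6,0,0,0,0,0,0],[0.6,0,0,0,0,0,0],[0.6,0,0,0,0,0,0]]]' 30 >/dev/null; python3 go.py .508 -.1107 .083 95.4
```

```text
t 8.35 pos [ 0.5081 -0.111   0.0882] F [ 0.5  1.  -0.5] M [ 0.08 -0.03  0.02] open 0.043 q [-0.31  0.03  1.86 -0.    1.25 -1.98]
shift cm [0.031 0.519 0.006] turn deg [ 0.07  0.03 -0.07]
```

Very close. I'll feel down in 1 mm steps.

```bash
python3 -m creep '[[[0.6,0.03,0.1,0,0,0,0],[0.6,0,0.1,0,0,0,0],[0.6,0,0.1,0,0,0,0],[0.6,0,0.1,0,0,0,0],[0.6,0,0.1,0,0,0,0],[0.6,0,0.1,0,0,0,0],[0.6,0,0,0,0,0,0],[0.6,0,0,0,0,0,0]]]' 30 >/dev/null; python3 go.py .508 -.1107 .083 95.4
```

```text
t 9.15 pos [ 0.5094 -0.111   0.0829] F [ 0.8  0.2 -1.1] M [ 0.03 -0.18 -0.01] open 0.043 q [-0.31  0.04  1.86 -0.    1.24 -1.98]
shift cm [ 0.04  -0.012  0.134] turn deg [ 0.24  0.03 -0.13]
```

```bash
python3 -m creep '[[[0.6,0,0.1,0.05,0,0,0],[0.6,0,0.1,0,0,0,0],[0.6,0,0.1,0,0,0,0],[0.6,0,0.1,0,0,0,0],[0.6,0,0,0,0,0,0],[0.6,0,0,0,0,0,0],[0.6,0,0,0,0,0,0],[0.6,0,0,0,0,0,0]]]' 30 >/dev/null; python3 go.py .508 -.1107 .083 95.4
```

```text
t 9.95 pos [ 0.5093 -0.1111  0.0788] F [ 1.1  0.3 -1.1] M [-0.02 -0.28 -0.02] open 0.0433 q [-0.31  0.04  1.87 -0.    1.23 -1.98]
shift cm [ 0.051 -0.42   0.125] turn deg [ 0.29  0.03 -0.14]
```

It is inside the socket (underside about 27 mm) with almost no force. I'll continue down.

```bash
python3 -m creep '[[[0.6,0,0.12,-0.02,0,0,0],[0.6,0,0.12,0,0,0,0],[0.6,0,0.12,0,0,0,0],[0.6,0,0.12,0,0,0,0],[0.6,0,0.12,0,0,0,0],[0.6,0,0.12,0,0,0,0],[0.6,0,0.12,0,0,0,0],[0.6,0,0,0,0,0,0]]]' 30 >/dev/null; python3 go.py .508 -.1107 .0575 95.4
```

```text
t 10.75 pos [ 0.5094 -0.1111  0.0695] F [ 1.4  0.3 -1.2] M [ 0.09 -0.18 -0.  ] open 0.0429 q [-0.31  0.05  1.87 -0.    1.21 -1.98]
shift cm [0.054 1.195 0.139] turn deg [ 0.27  0.03 -0.14]
```

```bash
python3 -m creep '[[[0.6,0,0.12,0,0,0,0],[0.6,0,0.12,0,0,0,0],[0.6,0,0.12,0,0,0,0],[0.6,0,0.12,0,0,0,0],[0.6,0,0.1,0,0,0,0],[0.6,0,0.1,0,0,0,0],[0.6,0,0,0,0,0,0],[0.6,0,0,0,0,0,0]]]' 30 >/dev/null; python3 go.py .508 -.1107 .0575 95.4
```

```text
t 11.55 pos [ 0.5096 -0.1111  0.0631] F [-1.1  1.   3.7] M [0.16 0.12 0.04] open 0.0433 q [-0.31  0.06  1.88 -0.    1.2  -1.98]
shift cm [0.056 0.557 0.158] turn deg [ 0.28  0.03 -0.14]
```

```bash
python3 -m creep '[[[0.6,0,0.12,0,0,0,0],[0.6,0,0.12,0,0,0,0],[0.6,0,0.12,0,0,0,0],[0.6,0,0,0,0,0,0],[0.6,0,0,0,0,0,0],[0.6,0,0,0,0,0,0],[0.6,0,0,0,0,0,0],[0.6,0,0,0,0,0,0]]]' 30 >/dev/null; python3 go.py .508 -.1107 .0575 95.4
```

```text
t 12.35 pos [ 0.5097 -0.1111  0.0596] F [-1.6  0.1  3.9] M [0.13 0.26 0.03] open 0.0431 q [-0.31  0.07  1.88 -0.    1.19 -1.98]
shift cm [0.058 0.209 0.163] turn deg [ 0.28  0.03 -0.14]
```

```bash
python3 -m creep '[[[0.6,0,0.12,0,0,0,0],[0.6,0,0.12,0,0,0,0],[0.6,0,0,0,0,0,0],[0.6,0,0,0,0,0,0],[0.6,0,0,0,0,0,0],[0.6,0,0,0,0,0,0],[0.6,0,0,0,0,0,0],[0.6,0,0,0,0,0,0]]]' 30 >/dev/null; python3 go.py .508 -.1107 .0575 95.4
```

```text
t 13.15 pos [ 0.5098 -0.1112  0.0588] F [-2.6  0.9  4.9] M [ 0.26  0.34 -0.06] open 0.0431 q [-0.31  0.07  1.88 -0.    1.19 -1.98]
shift cm [0.063 0.126 0.179] turn deg [ 0.28  0.04 -0.15]
```

```bash
python3 -m creep '[[[0.6,0,0,0,0,0,0],[0.6,0,0,0,0,0,0],[0.6,0,0.1,0,0,0,0],[0.6,0,0.1,0,0,0,0],[0.6,0,0.15,0,0,0,0],[0.6,0,0.15,0,0,0,0],[0.6,0,0.15,0,0,0,0],[0.6,0,0.15,0,0,0,0]]]' 30 >/dev/null; python3 go.py .508 -.1107 .0575 95.4
```

```text
t 13.95 pos [ 0.5102 -0.1112  0.0584] F [-9.9  3.  18.8] M [ 0.65  1.8  -0.05] open 0.0437 q [-0.31  0.07  1.88 -0.    1.19 -1.98]
shift cm [0.073 0.092 0.21 ] turn deg [ 0.2   0.08 -0.15]
```

It is seated: 19 N with no further travel. I'll open while holding there.

```bash
python3 -m creep '[[[0.5,0,0.05,0,0,0,0],[0.45,0,0.05,0,0,0,0],[0.42,0,0,0,0,0,0],[0.38,0,0,0,0,0,0],[0.34,0,0,0,0,0,0],[0.2,0,0,0,0,0,0],[0,0,0,0,0,0,0],[0,0,0,0,0,0,0]]]' 30 >/dev/null; python3 go.py .51 -.111 .12 95.4
```

```text
t 14.75 pos [ 0.5096 -0.1114  0.0568] F [ 0.1  0.8 -0.4] M [ 0.1  -0.01 -0.02] open 0.0809 q [-0.31  0.07  1.88 -0.    1.19 -1.98]
shift cm [ 0.023 -6.321 -0.057] turn deg [ 0.15  0.08 -0.17]
```

```bash
python3 -m creep '[[[0,0,0,0,0,0,0],[0,0,-0.5,0,0,0,0],[0,0,-1.5,0,0,0,0],[0,0,-3,0,0,0,0],[0,0,-4,0,0,0,0],[0,0,-4,0,0,0,0],[0,0,-3,0,0,0,0],[0,0,0,0,0,0,0]]]' >/dev/null
python3 -m creep '[[[0,4,0,0,0,0,0],[0,4,0,0,0,0,0],[0,4,0,0,0,0,0],[0,4,0,0,0,0,0],[0,4,0,0,0,0,0],[0,4,0,0,0,0,0],[0,0,0,0,0,0,0],[0,0,0,0,0,0,0]]]' >/dev/null; python3 go.py .51 -.111 .12 95.4
python3 - <<'E'
from h import *
from plant import optics
o=[]
for n,(x,y,w,h) in(("top",(264,160,100,100)),("side",(205,210,100,100))):
    c=optics.read_camera(n); np.savez(f"{n}3.npz",**c); f=c["frame"][y:y+h,x:x+w,::-1]
    o.append(cv2.resize(f,None,fx=4,fy=4,interpolation=cv2.INTER_CUBIC))
cv2.imwrite("pics/done.png",np.hstack(o))
S=dict(np.load("side3.npz"));
def w2p(P): return cv2.projectPoints(np.array(P,float),cv2.Rodrigues(S["R"])[0],S["t"],S["intrinsics"],S["dist_coeffs"])[0].reshape(-1,2)
a=np.radians(5.5);ex=np.array([np.cos(a),np.sin(a),0]);ey=np.array([-np.sin(a),np.cos(a),0])
for zu in(.006,.0095,.013):
  m=np.array([.5085,-.1112,zu])
  print(zu,((w2p([m+ex*x+ey*y+[0,0,.078] for x,y in((-.026,-.0205),(-.026,.0205),(.026,.0205),(.026,-.0205))])-[205,210])*4+[400,0]).round(0).tolist())
# depth-based top height, both cameras, and the module top height at A before for reference
def pts(c):
    v,u=np.nonzero(c["depth"]>0); d=c["depth"][v,u]
    p=cv2.undistortPoints(np.c_[u,v].astype(float).reshape(-1,1,2),c["intrinsics"],c["dist_coeffs"]).reshape(-1,2)
    return (np.c_[p,np.ones(len(p))]*d[:,None]-c["t"])@c["R"]
for n in("top","side"):
  for k,(cx,cy) in((0,(.516,.182)),(3,(.5085,-.1112))):
    P=pts(dict(np.load(f"{n}{k}.npz"))); q=P[np.hypot(P[:,0]-cx,P[:,1]-cy)<.016]; q=q[(q[:,2]>.06)&(q[:,2]<.12)]
    print(n,k,len(q),np.percentile(q[:,2],[25,50,75,90]).round(4) if len(q) else "")
E
```

```text
t 16.35 pos [0.4846 0.1353 0.233 ] F [-0.2 -1.5  0.6] M [0.12 0.04 0.03] open 0.0927 q [ 0.17 -0.15  1.76 -0.01  1.52 -1.49]
shift cm [-24.703  11.434  -0.131] turn deg [ 0.63 -0.09 -0.31]
0.006 [[593.0, 169.0], [550.0, 115.0], [649.0, 81.0], [694.0, 133.0]]
0.0095 [[593.0, 163.0], [550.0, 109.0], [649.0, 75.0], [694.0, 127.0]]
0.013 [[593.0, 157.0], [550.0, 103.0], [649.0, 70.0], [694.0, 121.0]]
top 0 197 [0.0865 0.0877 0.0887 0.09  ]
top 3 194 [0.087  0.0879 0.089  0.09  ]
side 0 100 [0.0871 0.0887 0.0898 0.0905]
side 3 193 [0.0876 0.0886 0.0895 0.0901]
```

View pics/done.png

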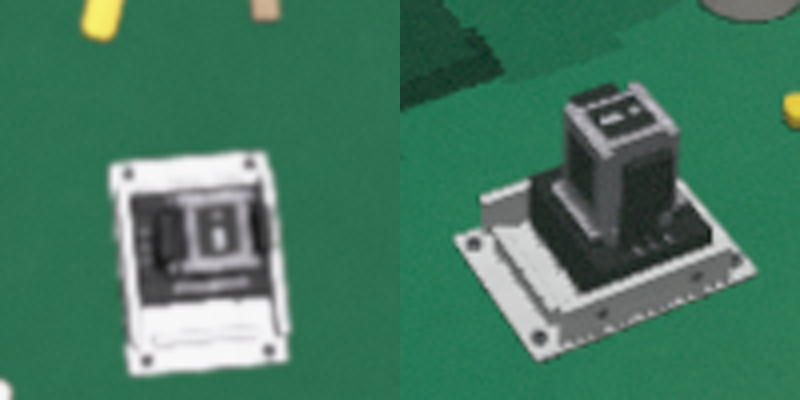

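The module stands upright in base B with both black tabs out. Its top is at the same height as when it was latched in A: 87.9 vs 87.7 mm from the top camera, 88.6 vs 88.7 mm from the side. Unlatched it would be at least 2.5 mm higher. Handing in.

```bash
python3 -c "
from plant import robot; print(robot.close_job())"
```

```text
the job is handed in; nothing more can be done
None
```

The relay module is in the other base and, by my last checks, latched there. I handed the job in at about 16.5 s; no verdict is reported.

- **What I did:** I pinched both tabs (opening steady at 43 mm), drew the module straight up and carried it to base B. The insert there sits about 6 mm off centre towards +x, and I lowered the module into it in steps of about 1 mm. The highest wrist force I read was about 21 N, when it bottomed. I read the force only at the end of each call, so shorter peaks could have been missed. I opened the fingers while holding it down and backed away.
- **Height check:** Depth from both cameras puts the module's top within 0.2 mm of its latched height in base A. That matches an underside height of about 9.5 mm, where an unlatched module would sit at 12 mm or more.
- **Picture check:** The last picture shows it upright and square, with a tab out on each side. The arm was well clear with the gripper open.
- **Not re-measured:** I did not measure the tin and pins again afterwards; the arm and module passed well above them throughout.
- **Disagreements:** The gripper read 43 mm where 46 mm was expected with the tabs fully in, probably because the pads give. At the bottom there was also about 10 N of sideways force, which was gone after release.

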